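Register a card and emboss it

TASK

First slide the blue card tray until the red dot on the card sits right under the needle point. Then fetch the yellow embossing block, keep it square to the jig with its brass-dot end away from the robot, slide it over the hidden locating pin of the jig until it drops on, and press it fully down against the sprung bed, with the dot still under the needle. Finish while holding the block pressed down (do not let go), and leave the green block, brush, ink bottle, bowl and paint pots undisturbed.

Things in the scene. Friction and masses are not known exactly. Their poses are not given: they have to be found in the camera images.
- jig: Embossing jig: plywood board 230 x 460 x 18 mm fixed to the table, origin at the centre of its underside; x points away from the robot (turned up to 0.25 rad), y left along the board, z up. A blue card tray slides along y on the line x = -61.5 mm. Behind it is the black sprung bed, x -20 to +80, y -65 to +65 mm; its top is 36 mm above the table when up, 31 mm when pressed down.
- pin_slot (a point): Middle of the slot in the bed (jig x 15, y 0 mm), 36 mm above the table; the slot runs along jig y. In it stands the fixed steel locating pin, 10 mm across, tip coned to 6 mm, 45 mm above the table (9 mm above the raised bed). The pin is reset from job to job, anywhere within 13 mm either way along the slot, and is not tracked; the block hides it.
- needle_tip (a point): Point of the fixed steel needle that hangs from a red arm on a post (post 75 mm behind the needle, arm top 103 mm above the table); the tip is 38 mm above the table, 8 mm above the card. It stands over the tray line at jig y of about 145 to 180 mm and never moves during the job.
- mark (a point): Centre of the red dot, 10 mm across, on the white card near the left end of the tray, 30 mm above the table; it moves with the tray.
- tray_knob (a point): Centre of the top of the tray's upright black knob, a round post 18 mm across rising 35 mm above the tray (top 63 mm above the table, tray top 28 mm); 250 mm to the right (-y of the jig) of the red dot. Pinch it from above to slide the tray.
- tray (a joint): Slide of the card tray along the jig's +y, m, 0 to 0.145; needs about 2 N to move and stays where it is left.
- block: Embossing block with YELLOW top and handle, loose on the table, 0.28 to 0.46 kg. Plate 140 (x) x 60 (y) x 23 mm high, origin at the centre of its underside. On its middle a bar handle 60 mm long (x), 14 mm thick (y), from 23 to 65 mm above the underside. A brass dot on top marks the +x end. The -x end carries the steel die and overhangs the card when the block is on the pin.
- bore (a point): Centre of the mouth of the blind round bore in the yellow block; it is the centre of the underside, right below the handle. Bore 14 mm across, 18 mm deep, 2 mm chamfer at the mouth.
- brass_dot (a point): Brass dot, 14 mm across, on the top of the yellow block, 55 mm from its middle towards its +x end, 23 mm above the underside.
- bed (a joint): How far the sprung bed is pressed down, m: 0 is up, 0.005 is the bottom stop. It starts to yield at 6 N and is fully down at 13.5 N, of which the block's weight gives 3 to 4.5 N; it springs back when let go.
- spare_block: second embossing block, same shape and size as the yellow one but with a GREEN top and handle; a bystander, leave it alone
- bowl: small steel bowl, 110 mm across, 45 mm high; bystander; origin at the centre of its underside
- red_pot: red paint pot, 32 mm across, 38 mm high; bystander; origin under its centre
- blue_pot: blue paint pot, 32 mm across, 38 mm high; bystander; origin under its centre
- ink: ink bottle with black cap, 34 mm across, 60 mm high; bystander; origin under its centre
- brush: paint brush with yellow handle lying on the table, 190 mm long; bystander
There are look-alikes about, which are no part of the job. Several things look just like the block: the one meant starts farthest to the robot's left.

How it is judged (in metres and radians):
On the way, in this order (a step that is already met when the one before it is completed fails the run):
1. the red dot on the card is under the needle point (within 3 mm), with the tray at rest (horizontal distance between mark and needle_tip below 0.003 m and velocity of joint tray between -0.005 and 0.005 m/s), for 0.2 s.
2. the yellow block has dropped on the locating pin (underside within 3 mm of the raised bed, level, square to the jig) (x of bore in the frame of jig between 0.01 and 0.02 m and y of bore in the frame of jig between -0.02 and 0.02 m and x of brass_dot in the frame of jig above 0.05 m and angle between block's own z axis and vertical below 0.06 rad and angle between the x axis of block and the x axis of jig, either way round below 0.15 rad and z of bore in the frame of jig below 0.039 m), for 0.1 s.
At the end, for the whole second after the job is handed in: Robot still gripping the yellow block pressed on the pin, at rest: bore within 5 mm of the pin line, underside under 33.5 mm above the table, bed down 4 of 5 mm or more, level within 0.06 rad, square within 0.15 rad, finger force over 2 N, red dot within 3 mm of the needle point in plan (horizontal distance between mark and needle_tip below 0.003 m and x of bore in the frame of jig between 0.01 and 0.02 m and y of bore in the frame of jig between -0.02 and 0.02 m and x of brass_dot in the frame of jig above 0.05 m and angle between block's own z axis and vertical below 0.06 rad and angle between the x axis of block and the x axis of jig, either way round below 0.15 rad and z of bore in the frame of jig below 0.0335 m and value of joint bed above 0.004 m and contact force between the fingers and block above 2 N and linear speed of block below 0.02 m/s); the arm keeps its last pose, push and grip.
It fails at once if a bystander is moved more than 20 mm (distance of any of spare_block, bowl, red_pot, blue_pot, ink, brush from where it was at the start of the episode above 0.02 m).
It also fails if it takes over 72 s, if anything falls off the work surface, if the arm or the gripper's body presses on something with over 40 N, if the wrist force passes 120 N, or if a joint passes its speed limit or range.

ROBOT

A 6-joint arm with a two-finger parallel gripper is mounted at the origin on the work surface. World frame = base frame: x ahead of the robot, y to its left, z up, the work surface at z = 0. Lengths are in mm, angles in rad, forces in N, time in s.
With the tool pointing down it reaches from about 300 to 950 mm from the base axis. Payload 3.1 kg.
Tool frame: the origin (TCP) lies on the centre line of the jaws, within the pads' length; the fingertips stand 22 mm ahead of it and the grasp point (between the pads) lies 3 mm ahead of it (r.tcp_to_tips is the distance from the TCP to the fingertips, in mm); z points along the fingers, y is the line along which they close (so a half turn about z gives the same grasp; the last joint's range is limited). The gripper opens to 85 mm and grips with 20 to 120 N. Pads are 22 mm wide; open, the fingers measure 114 mm over their backs; the gripper's body (76 mm by 85 mm) begins 54 mm behind the grasp point. The pads swing forward as they close: fully open they stand 13 mm farther back than shut.
Start: joints at [1.263, 0.308, 1.634, -0, 1.2, -0.07], TCP at [147.254, 607.411, 253.272] pointing down, gripper open.
Joint ranges: [-3.06, 3.06], [-0.79, 1.96], [0.05, 2.63], [-1.19, 4.34], [0.05, 2.64], [-2.94, 2.94]. Speed limits (rad/s): [2.79, 2.79, 3.14, 3.14, 3.14, 3.14].

INTERFACE

Orientations are given as a unit quaternion [x, y, z, w].
In Python, from cell import telemetry, vision, sign_off, r gives the robot as it stands.
- The arm moves only by the tool jog_arm, never from a script. Its argument "rows" is a list of rows, each a list of 4 numbers: the shift along the world's x, y, z in m, then the turn about the world's z in rad. A call has 1 to 20 rows; each row shifts and turns the commanded pose from where the row before left it; what a row does not reach is not made up. A row lasts 1/12 s, in which the tool goes at most 41.7 mm and 7.16 degrees, less where a joint would pass 70% of its speed; a pose out of reach is approached as far as the arm can. A call with a gripper value outside its range is refused whole. "hand" is the closure in counts, from 0 (fully open) to 255 (shut), set as the call begins (left out, the last holds). The fingers move at their own pace and stop on an object; "newtons" is the grip in N (left out, the last holds). Time passes only in rows, so rows that do not move let the fingers close. It gives the time, the measured TCP pose, the force, the opening and the grip force at its end, in the units of the state.
- telemetry.get_obs(): the state, without advancing time (a new reading comes with each control period).
- vision.snapshot(name): name is "scene" or "top" or "wrist"; returns a dict with "img" (420x560x3 uint8, red, green, blue), "depth" (420x560 float32, mm along the optical axis (not along the pixel's ray), 0 where there is no reading), "K" (3x3 intrinsics, pixels), "R" (3x3) and "t" (3): a world point X has camera coordinates R X + t. Camera axes: x right, y down, z forward; pixel columns grow to the right and rows downward; lengths in mm; the calibration is good to about 2 mm. A picture is of the moment at which its call begins.
- sign_off(): hands the job in; it is judged then, once.
The state is a dict: "time": time; "qpos": joint angles; "joint_vel": joint speeds; "joint_efforts": joint torques, N m; "position": TCP position; "tool_rot": TCP orientation; "ft_force": force on the tool from outside, world axes, zero at the start; "ft_torque": the same for the moment, N m; "grip_width": finger opening in mm; "gripper_force": force on a finger pad.
Only numpy, scipy, OpenCV 4.12 (cv2) and the standard library are available. Lean on these libraries where they do the work, as an engineer would, in place of code of your own. Each camera call takes 0.05 s, during which the arm holds its last target. There are 200 camera calls.

## Working session

There is one attempt and no reset: what is moved stays moved. The work goes in short steps, Python scripts to look and compute and a tool call to move; the robot and the scene stay as the last step left them, time stands still between calls to the robot, and variables do not carry over. Pictures are saved under pics/ and viewed, at most 10 in all, crops included, and the job is handed in when it is done.

Besides the shell and the picture viewer there is one more tool, called as a command line: name --pt "numbers of a row" for each row, then --argument value for the rest. jog_arm: Moves the arm, as the interface text tells. Its arguments: {"type":"object","properties":{"rows":{"type":"array"},"hand":{"type":"number"},"newtons":{"type":"number"}},"required":["rows"]}

```bash
mkdir -p pics; ls
cat > h.py <<'E'
import numpy as np, cv2
from cell import telemetry, vision, sign_off, r
def snap(n,save=None):
    s=vision.snapshot(n)
    if save: cv2.imwrite('pics/'+save,s['img'][:,:,::-1])
    np.savez('last_'+n+'.npz',**s); return s
def cast(s,u,v,z):
    d=s['R'].T@np.linalg.inv(s['K'])@np.array([u,v,1.]); c=-s['R'].T@s['t']
    return c+d*(z-c[2])/d[2]
def proj(s,X):
    p=s['K']@(s['R']@np.array(X,float)+s['t']); return p[:2]/p[2]
def blobs(s,lo,hi,amin=30):
    m=cv2.inRange(cv2.cvtColor(s['img'],cv2.COLOR_RGB2HSV),np.array(lo),np.array(hi))
    n,l,st,c=cv2.connectedComponentsWithStats(m)
    return [(c[i],st[i][4],l==i) for i in range(1,n) if st[i][4]>=amin]
E
python3 - <<'E'
from h import *
a=snap('scene','scene1.png');b=snap('top','top1.png')
for s in(a,b): print(-s['R'].T@s['t'], s['K'][0,0])
o=telemetry.get_obs(); print(o['time'],o['position'],o['tool_rot'],o['ft_force'],r.tcp_to_tips)
E
```

```text
pics
[1231.34200667  823.65070516  896.08365427] 491.1658095339557
[ 339.91119803  -45.02005572 1245.73159696] 418.5267554883213
0.1 [147.05729067 606.74918425 252.16000805] [ 1.18623825e-01  9.92938731e-01 -1.01403975e-03 -1.91733134e-04] [-0.74626013 -0.41688609 -0.00319753] 22.0
```

View pics/scene1.png

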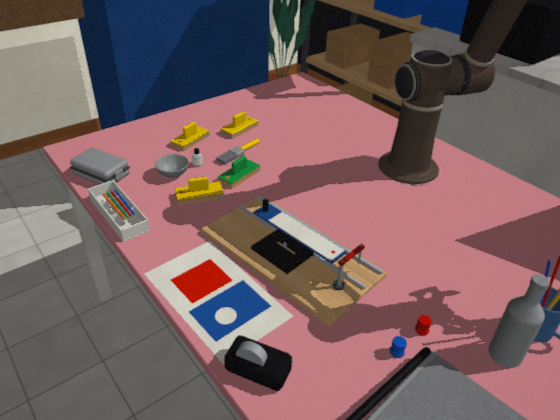

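View pics/top1.png

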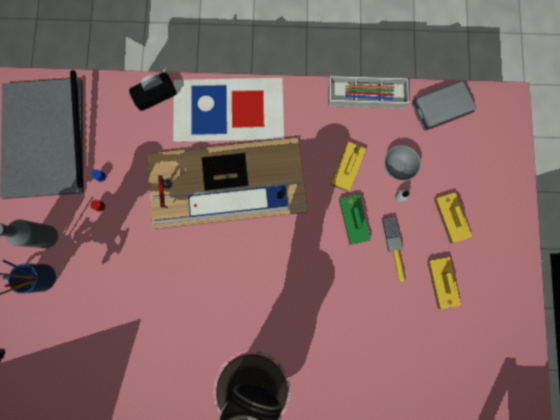

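The scene view shows the arm, the jig, a green block and three yellow ones. In the top view (up = +x, left = +y) the yellow candidates are at (349,166), (453,216) and (445,282). The one farthest to the robot's left (largest y) is (349,166). The red dot is near (195,205), the knob near (281,196), and the needle arm near (162,190). Next I'll confirm with a crop and measure.

Run:
```python
from h import *
b=dict(np.load('last_top.npz'));a=dict(np.load('last_scene.npz'))
c=b['img'][125:260,140:400]; cv2.imwrite('pics/crop1.png',cv2.resize(c,None,fx=3,fy=3,interpolation=cv2.INTER_CUBIC)[:,:,::-1])
print('yellow')
for p,n,m in blobs(b,(22,120,90),(34,255,255),80):
    x=cv2.minAreaRect(np.argwhere(m)[:,::-1].astype(np.float32)); q=cast(b,*x[0],23); print(p.round(1),n,x,q.round(1))
    pts=np.array([cast(b,*k,23)[:2] for k in cv2.boxPoints(x)]);print(pts.round(0).tolist())
print('red top')
for p,n,m in blobs(b,(0,150,80),(6,255,255),4)+blobs(b,(174,150,80),(180,255,255),4):
    if 140<p[0]<320 and p[1]>135: print(p.round(1),n,cast(b,*p,30).round(1))
print('red scene')
for p,n,m in blobs(a,(0,150,80),(6,255,255),4)+blobs(a,(174,150,80),(180,255,255),4):
    if 200<p[0]<400 and 200<p[1]<320: print(p.round(1),n,cast(a,*p,30).round(1))
print('black')
for p,n,m in blobs(b,(0,0,0),(180,255,45),30):
    if 150<p[0]<310 and 140<p[1]<230:
        x=cv2.minAreaRect(np.argwhere(m)[:,::-1].astype(np.float32)); print(p.round(1),n,x,[cast(b,*k,36)[:2].round(0).tolist() for k in cv2.boxPoints(x)],cast(b,*x[0],36).round(1))
print('white card')
for p,n,m in blobs(b,(0,0,150),(180,60,255),300):
    if 180<p[0]<290 and 180<p[1]<230:
        x=cv2.minAreaRect(np.argwhere(m)[:,::-1].astype(np.float32)); P=np.array([cast(b,*k,30)[:2] for k in cv2.boxPoints(x)]); print(x,P.round(1).tolist())
```

```text
yellow
[348.3 166.2] 868 ((348.3276062011719, 165.93101501464844), (19.498008728027344, 45.309661865234375), 21.801406860351562) [ 651.9 -270.5   23. ]
[[597.0, -218.0], [729.0, -269.0], [707.0, -323.0], [577.0, -272.0]]
[453.5 217.5] 949 ((453.4520568847656, 217.20547485351562), (47.98686981201172, 20.5992431640625), 69.44395446777344) [ 505.3 -582.1   23. ]
[[560.0, -530.0], [584.0, -589.0], [451.0, -633.0], [428.0, -576.0]]
[398.5 265.1] 171 ((398.5560607910156, 265.0950927734375), (31.01030921936035, 5.657285690307617), 77.90524291992188) [ 360.6 -416.8   23. ]
[[402.0, -400.0], [406.0, -416.0], [319.0, -434.0], [315.0, -417.0]]
[444.2 282.4] 1010 ((444.3285827636719, 282.4241638183594), (50.143672943115234, 21.13679313659668), 77.00537872314453) [ 314.4 -548.8   23. ]
[[376.0, -504.0], [392.0, -565.0], [253.0, -593.0], [238.0, -533.0]]
red top
[160.3 187.7] 43 [568.4 285.7  30. ]
red scene
[350.2 255.2] 124 [494.8 218.   30. ]
[332.8 251.6] 5 [521.7 181.2  30. ]
[200.9 280.5] 1355 [848.9  67.6  30. ]
[358.2 248.9] 9 [460.7 213.1  30. ]
black
[224.3 170.9] 1325 ((224.37123107910156, 171.27670288085938), (32.87102127075195, 43.601219177246094), 83.9909896850586) [[663.0, 170.0], [680.0, 42.0], [581.0, 28.0], [564.0, 155.0]] [621.8  98.8  36. ]
[167.1 183.7] 45 ((167.0, 183.5), (8.0, 7.0), 0.0) [[570.0, 276.0], [590.0, 278.0], [591.0, 254.0], [570.0, 253.0]] [580.3 265.4  36. ]
[280.1 194.4] 36 ((280.2500305175781, 194.25001525878906), (4.949747562408447, 7.071067810058594), 45.0) [[555.0, -56.0], [570.0, -70.0], [560.0, -80.0], [545.0, -66.0]] [557.6 -68.   36. ]
white card
((227.7682647705078, 201.41464233398438), (18.662927627563477, 76.74991607666016), 83.6598129272461) [[544.8, 201.2], [576.4, -22.2], [521.2, -29.9], [490.0, 192.1]]
```

View pics/crop1.png

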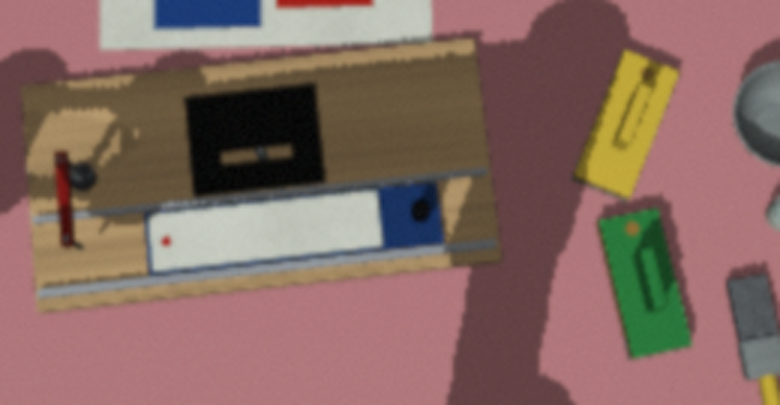

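The crop confirms it: the leftmost yellow block has its brass dot at its far end (crop (650,72)), and only the green block stands nearby. The red dot is at crop (166,241), the knob at (420,210), and the pin shows faintly in the slot near (262,153). Next I need the wrist camera's offset.

Run:
```python
from h import *
b=dict(np.load('last_top.npz'))
for n,(u,v),z in [('mark',(195.3,205.3),30),('knob',(280,195),63),('slotmid',(225.3,176.7),36),('pin',(227.3,176),45),('armend',(164,206),100),('post',(167,184),103)]: print(n,cast(b,u,v,z).round(1))
s=snap('wrist'); o=telemetry.get_obs()
from scipy.spatial.transform import Rotation as Ro
T=Ro.from_quat(o['tool_rot']).as_matrix(); c=-s['R'].T@s['t']
print('cam in tool',(T.T@(c-o['position'])).round(1),'axis in tool',(T.T@s['R'].T).round(3).tolist(),'tool',T.round(2).tolist(),s['K'][0,0])
```

```text
mark [518.8 180.1  30. ]
knob [550.5 -66.8  63. ]
slotmid [605.6  95.3  36. ]
pin [605.9  88.5  45. ]
armend [504.2 253.2 100. ]
post [565.6 248.1 103. ]
cam in tool [  82.6   -0.  -120.5] axis in tool [[0.001, -0.949, -0.316], [1.0, 0.001, 0.001], [-0.001, -0.316, 0.949]] tool [[-0.97, 0.24, -0.0], [0.24, 0.97, -0.0], [0.0, -0.0, -1.0]] 310.95436639437276
```

jog_arm --pt "0.025 -0.031 0 0.029" --pt "0.025 -0.031 0 0.029" --pt "0.025 -0.031 0 0.029" --pt "0.025 -0.031 0 0.029" --pt "0.025 -0.031 0 0.029" --pt "0.025 -0.031 0 0.029" --pt "0.025 -0.031 0 0.029" --pt "0.025 -0.031 0 0.029" --pt "0.025 -0.031 0 0.029" --pt "0.025 -0.031 0 0.029" --pt "0.025 -0.031 0 0.029" --pt "0.025 -0.031 0 0.029" --pt "0.025 -0.031 0 0.029" --pt "0 0 0 0" --pt "0 0 0 0"

```text
time: 1.4
position: [473.2, 202.6, 253.0]
tool_rot: [-0.067, 0.998, 0.0, -0.0]
ft_force: [0.6, -0.1, -0.3]
grip_width: 85.8
gripper_force: 0.0
```

Run:
```python
from h import *
s=snap('wrist','w1.png')
for p,n,m in blobs(s,(0,150,80),(6,255,255),20)+blobs(s,(174,150,80),(180,255,255),20): print(p.round(1),n,cast(s,*p,30).round(1))
```

```text
[257.7 217.4] 49 [519.7 182.1  30. ]
[495.6 239.3] 680 [509.  469.7  30. ]
[332.9 274.2] 824 [582.2 284.1  30. ]
[120.6 403.8] 150 [837.1  14.8  30. ]
```

View pics/w1.png

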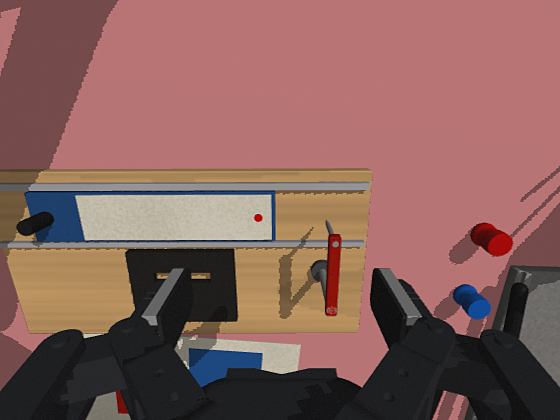

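The wrist view (from the robot side) shows the red dot at (258,217), the needle tip near (327,220) hanging from the red arm, the knob at (36,223), and the bed slot at (184,275). I'll enlarge the tip.

Run:
```python
from h import *
s=dict(np.load('last_wrist.npz'))
c=np.hstack([s['img'][205:255,305:355],s['img'][250:300,155:205]]); cv2.imwrite('pics/tip.png',cv2.resize(c,None,fx=8,fy=8,interpolation=cv2.INTER_NEAREST)[:,:,::-1])
for u,v in[(327.5,220)]: print(cast(s,u,v,38), cast(s,u+1,v,38))
e=np.array([-.1346,.9909]);print((cast(s,327.5,220,38)-cast(s,257.7,217.4,30))[:2]@np.array([e,[.9909,.1346]]).T)
```

```text
[508.9802347  262.46573705  38.        ] [508.82483178 263.60816195  38.        ]
[81.00156216  0.24735281]
```

View pics/tip.png

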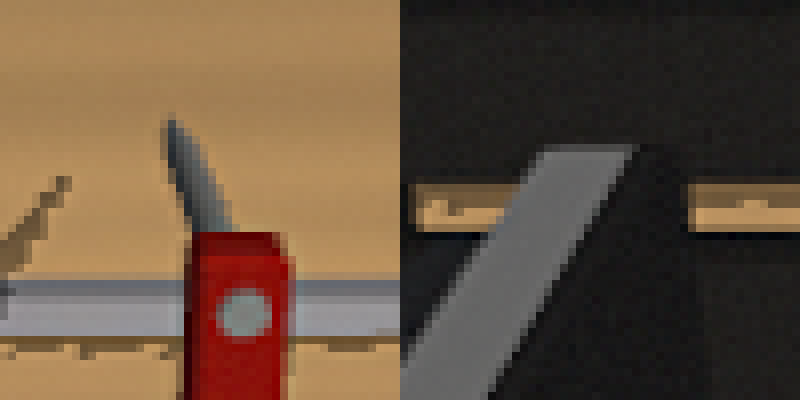

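jog_arm --pt "0.0098 -0.0336 -0.015 0" --pt "0.0098 -0.0336 -0.015 0" --pt "0.0098 -0.0336 -0.015 0" --pt "0.0098 -0.0336 -0.015 0" --pt "0.0098 -0.0336 -0.015 0" --pt "0.0098 -0.0336 -0.015 0" --pt "0.0098 -0.0336 -0.015 0" --pt "0.0098 -0.0336 -0.015 0" --pt "0 0 0 0" --pt "0 0 0 0"

```text
time: 2.28
position: [549.8, -64.0, 132.0]
tool_rot: [-0.069, 0.998, 0.001, -0.001]
ft_force: [-0.2, 0.6, -0.2]
grip_width: 85.4
gripper_force: 0.0
```

Run:
```python
from h import *
s=snap('wrist','w2.png'); o=telemetry.get_obs();print(o['position'])
for z in (63,): print(proj(s,[552,-66.5,z]), proj(s,o['position']+[0,0,-3]))
m=(s['img'].max(2)<50).astype(np.uint8)
for p,n,k in blobs(s,(0,0,0),(180,255,45),100): print(p.round(1),n,cast(s,*p,63).round(1))
```

```text
[549.96017435 -63.01167456 132.68074245]
[275.48362121 238.73606667] [281.50890869 294.68960765]
[439. 182.] 201 [499.6  29.8  63. ]
[276.5 233. ] 832 [547.8 -66.4  63. ]
[311.1 361.5] 47539 [650.  -25.7  63. ]
```

View pics/w2.png

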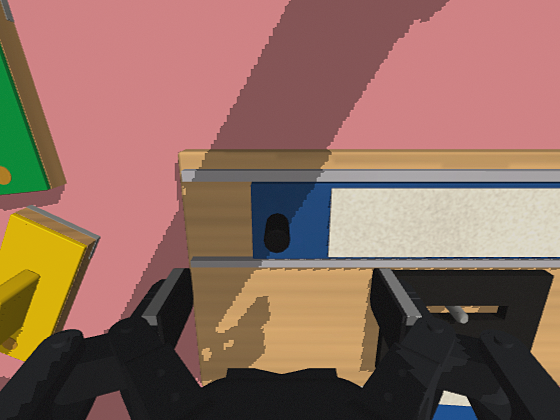

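Knob top is at (277,239), under the jaws' line, and agrees with (552,-66). Going down.

jog_arm --pt "0.0015 -0.0015 -0.038 0" --pt "0 0 -0.038 0" --pt "0 0 0 0" --hand 100

```text
time: 2.58
position: [545.7, -62.3, 50.8]
tool_rot: [-0.071, 0.997, 0.002, -0.007]
ft_force: [-2.2, 0.4, -0.7]
grip_width: 52.5
gripper_force: 0.0
```

jog_arm --pt "0 0 0 0" --pt "0 0 0 0" --pt "0 0 0 0" --pt "0 0 0 0" --pt "0 0 0 0" --pt "0 0 0 0" --hand 255 --newtons 40

```text
time: 3.08
position: [554.4, -65.9, 60.2]
tool_rot: [-0.069, 0.998, -0.0, 0.003]
ft_force: [0.1, 2.7, 8.0]
grip_width: 16.7
gripper_force: 39.8
```

jog_arm --pt "-0.0013 0.0098 0 0" --pt "-0.0013 0.0098 0 0" --pt "-0.0013 0.0098 0 0" --pt "-0.0013 0.0098 0 0" --pt "-0.0013 0.0098 0 0" --pt "-0.0014 0.0099 0 0" --pt "-0.0014 0.0099 0 0" --pt "-0.0014 0.01 0 0" --pt "0 0 0 0" --pt "0 0 0 0" --pt "0 0 0 0" --pt "0 0 0 0"

```text
time: 4.08
position: [543.5, 13.1, 60.2]
tool_rot: [-0.069, 0.998, -0.0, 0.002]
ft_force: [-2.0, 2.0, 8.6]
grip_width: 16.6
gripper_force: 40.0
```

Run:
```python
from h import *
s=snap('wrist','w3.png');t=snap('top');a=snap('scene','s3.png')
c=a['img'][225:285,310:390]; t2=t['img'][170:230,140:220]
cv2.imwrite('pics/c3.png',np.vstack([cv2.resize(np.hstack([c,t2]),None,fx=5,fy=5,interpolation=cv2.INTER_NEAREST)])[:,:,::-1])
for n,q in(('w',s),('t',t),('s',a)):
  for p,k,m in blobs(q,(0,130,60),(6,255,255),4)+blobs(q,(174,130,60),(180,255,255),4): print(n,p.round(1),k,cast(q,*p,30).round(1))
  print(n,proj(q,[509.2,261,38]),proj(q,[509.2,261,30]))
```

```text
w [759.84354805 272.71951685] [738.45026921 265.14077842]
t [247.4 108.5] 1113 [820.4  38.2  30. ]
t [351.5  92.2] 13 [ 882.5 -279.    30. ]
t [366.  93.] 17 [ 881.2 -323.4   30. ]
t [383.5  94. ] 26 [ 879.6 -377.2   30. ]
t [160.9 190.7] 95 [559.4 283.3  30. ]
t [ 96.6 205.4] 110 [510.7 467.9  30. ]
t [  5.5 285.5] 4 [274.1 704.9  30. ]
t [103.  203.5] 4 [516.7 449.8  30. ]
t [166.79376157 207.38572812] [167.46318429 207.78351844]
s [119.9 202.4] 52 [ 877.7 -339.4   30. ]
s [351.2 254.4] 138 [490.6 217.3  30. ]
s [552.  278.6] 100 [151.6 574.   30. ]
s [200.8 280.4] 1381 [848.8  67.1  30. ]
s [358.  267.5] 6 [510.8 261.6  30. ]
s [423.1 324.6] 229 [522.9 474.4  30. ]
s [126.2 209.8] 4 [ 877.4 -296.3   30. ]
s [558.2 265.2] 4 [ 92.6 559.3  30. ]
s [555.5 273.5] 4 [127.1 570.1  30. ]
s [547.  293.7] 6 [209.7 592.4  30. ]
s [416.  329.6] 5 [546.4 473.9  30. ]
s [358.67441319 264.80374951] [358.28079526 267.11395329]
```

View pics/c3.png

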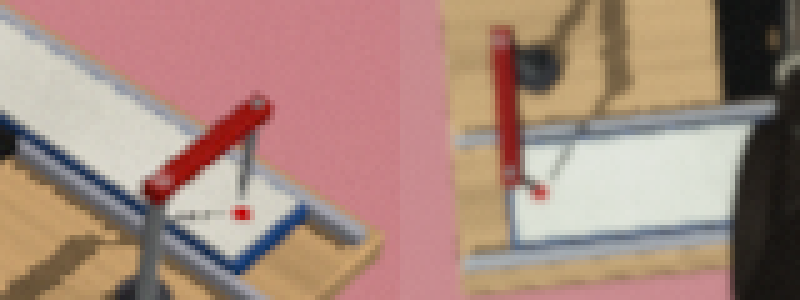

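The scene crop shows the red dot at (358.4,267.6), right below the needle tip, and it agrees with the top view. I'll release the knob and check from close by.

jog_arm --pt "0 0 0 0" --pt "0 0 0 0" --pt "0 0 0 0" --pt "0 0 0.04 0" --pt "0 0 0.04 0" --pt "-0.015 0.035 0.012 0" --pt "-0.015 0.035 0.012 0" --pt "-0.015 0.035 0.012 0" --pt "-0.015 0.035 0.012 0" --pt "-0.015 0.035 0.012 0" --pt "-0.005 0.035 0.012 0" --pt "0 0 0 0" --pt "0 0 0 0" --pt "0 0 0 0" --hand 0

```text
time: 5.4
position: [461.1, 222.4, 208.8]
tool_rot: [-0.07, 0.998, -0.001, -0.0]
ft_force: [-0.5, -0.6, -0.2]
grip_width: 85.3
gripper_force: 0.0
```

Run:
```python
from h import *
s=snap('wrist','w4.png'); a=telemetry.get_obs();print(a['position'])
t=snap('top')
for p,k,m in blobs(s,(0,130,60),(6,255,255),10)+blobs(s,(174,130,60),(180,255,255),10): print(p.round(1),k,cast(s,*p,30).round(1))
u,v=proj(s,[509.2,261,38]).astype(int); print(u,v)
W=np.hstack([cv2.resize(s['img'][v-30:v+30,u-30:u+30],(480,480),interpolation=cv2.INTER_NEAREST)])
cv2.imwrite('pics/c4.png',W[:,:,::-1])
```

```text
[461.10739964 221.8136848  208.44643864]
[311.  240.2] 61 [508.6 261.7  30. ]
[496.6 264.2] 1156 [508.3 465.   30. ]
[315.3 306.3] 1032 [588.6 280.5  30. ]
[312.9 353.7] 31 [655.2 289.5  30. ]
[108.7 407.5] 909 [777.6  43.6  30. ]
310 243
```

View pics/c4.png

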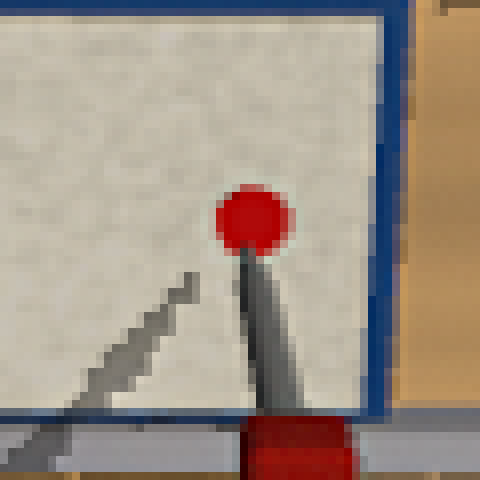

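Dot (311,240) and tip (311,243.5) line up, with an offset under 1 mm. On to the block.

jog_arm --pt "0.013 -0.0378 0 -0.039" --pt "0.013 -0.0378 0 -0.039" --pt "0.013 -0.0378 0 -0.039" --pt "0.013 -0.0378 0 -0.039" --pt "0.013 -0.0378 0 -0.039" --pt "0.013 -0.0378 0 -0.039" --pt "0.013 -0.0378 0 -0.039" --pt "0.013 -0.0378 0 -0.039" --pt "0.013 -0.0378 0 -0.039" --pt "0.013 -0.0378 0 -0.039" --pt "0.013 -0.0378 0 -0.039" --pt "0.013 -0.0378 0 -0.039" --pt "0.013 -0.0378 0 -0.039" --pt "0 0 0 0" --pt "0 0 0 0" --pt "0 0 0 0"

```text
time: 6.83
position: [628.9, -269.6, 207.7]
tool_rot: [0.184, 0.983, 0.001, -0.001]
ft_force: [-0.2, 0.8, -0.6]
grip_width: 85.4
gripper_force: 0.0
```

Run:
```python
from h import *
s=snap('wrist','w5.png'); o=telemetry.get_obs();print(o['position'],o['tool_rot'])
print(proj(s,[651.9,-270.5,23]))
t=snap('top')
for p,k,m in blobs(s,(22,120,60),(34,255,255),300):
    x=cv2.minAreaRect(np.argwhere(m)[:,::-1].astype(np.float32)); print(p.round(1),k,x)
    print([cast(s,*q,23)[:2].round(1).tolist() for q in cv2.boxPoints(x)])
# pin from earlier w2-type view is separate
```

```text
[ 629.0557178  -268.53640387  208.05450256] [ 1.83432452e-01  9.83031325e-01  5.33253788e-04 -1.29030227e-03]
[287.90071093 211.39174342]
[33.4  6.2] 315 ((33.10976028442383, 3.012192726135254), (23.582239151000977, 19.834068298339844), 51.34019088745117)
[[392.6, -416.5], [389.8, -399.0], [405.5, -395.3], [408.6, -413.0]]
[288.2 205.4] 7264 ((288.5, 207.5), (127.0, 61.0), 90.0)
[[577.0, -273.1], [598.3, -217.9], [729.6, -263.1], [705.2, -326.1]]
[  9.1 220.9] 728 ((13.5, 221.5), (51.0, 27.0), 90.0)
[[530.3, -538.4], [540.2, -512.7], [588.2, -546.9], [577.7, -574.0]]
```

View pics/w5.png

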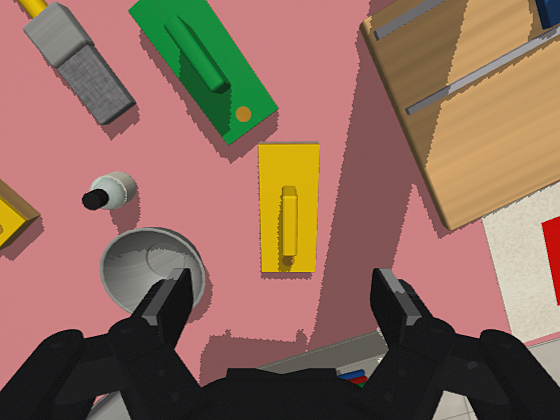

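The wrist view shows the yellow block centred at (289,208), with its handle at (289,220). No brass dot shows on the near end, so it is at the far end by the handle foot, as in the earlier crop. The bowl is at (153,268) and green block at (205,65); both are clear of a half-open hand. The measured centre is (652.3,-270.2) and the yaw is already matched.

jog_arm --pt "0.0114 -0.0007 -0.015 0" --pt "0.0114 -0.0007 -0.03 0" --pt "0 0 -0.03 0" --pt "0 0 -0.03 0" --pt "0 0 -0.03 0" --pt "0 0 -0.02 0" --pt "0 0 0 0" --pt "0 0 0 0" --hand 120

```text
time: 7.6
position: [651.9, -268.0, 52.9]
tool_rot: [0.182, 0.983, 0.001, -0.002]
ft_force: [-0.6, 0.0, -0.4]
grip_width: 45.1
gripper_force: 0.0
```

jog_arm --pt "0 0 0 0" --pt "0 0 0 0" --pt "0 0 0 0" --pt "0 0 0 0" --pt "0 0 0 0" --pt "0 0 0 0" --hand 255 --newtons 80

```text
time: 8.1
position: [655.1, -270.9, 57.4]
tool_rot: [0.183, 0.983, -0.001, 0.002]
ft_force: [-1.1, 0.7, 6.9]
grip_width: 12.8
gripper_force: 78.7
```

jog_arm --pt "0 0 0.02 0" --pt "0 0 0.03 0" --pt "0 0 0.03 0" --pt "0 0 0 0" --pt "0 0 0 0" --pt "0 0 0 0"

```text
time: 8.6
position: [651.9, -269.2, 132.5]
tool_rot: [0.183, 0.983, 0.0, -0.002]
ft_force: [-0.2, 0.2, -5.6]
grip_width: 12.8
gripper_force: 78.7
```

Run:
```python
from h import *
w2=cv2.imread('pics/w2.png')[:,:,::-1]
# re-look from top (arm now away) and scene for slot and pin
t=snap('top','t6.png');a=snap('scene','s6.png')
for n,s,(u,v) in(('top',t,proj(t,[606,93,36])),('scene',a,proj(a,[606,93,36]))):
    u,v=int(u),int(v); g=s['img'][v-8:v+9,u-18:u+19]; h=cv2.cvtColor(g,cv2.COLOR_RGB2HSV)
    print(n,u,v); 
    for row in range(4,13): print(' '.join('%3d/%3d'%(x[1],x[2]) for x in h[row,4:33:1]))
w=snap('wrist','w6.png')
for p,k,m in blobs(w,(22,120,60),(34,255,255),300): print(p.round(1),k,cv2.minAreaRect(np.argwhere(m)[:,::-1].astype(np.float32)))
o=telemetry.get_obs();print(o['position'],o['ft_force'],o['ft_torque'])
cr=np.vstack([np.hstack([cv2.resize(w2[285:345,390:530],(560,240)),]),np.hstack([cv2.resize(t['img'][155:195,200:250],(280,224),interpolation=cv2.INTER_NEAREST),cv2.resize(w['img'][120:330,200:380],(280,224))])])
cv2.imwrite('pics/c6.png',cr[:,:,::-1])
```

```text
top 226 176
 35/ 22  20/ 25  13/ 20  11/ 23   0/ 20   0/ 23  12/ 22  22/ 23  21/ 24  11/ 23  12/ 22  32/ 24  21/ 24   0/ 21  32/ 24  13/ 19  28/ 18  22/ 23  29/ 26  49/ 31  67/ 42  70/ 44  87/ 50  83/ 52  77/ 43  49/ 31  11/ 24  11/ 24  12/ 22
  0/ 25  12/ 22  11/ 23  13/ 20  12/ 22   0/ 21  20/ 25  10/ 25  18/ 28  24/ 32  51/ 35  75/ 41  56/ 41   6/ 40  15/ 52  12/ 44  59/ 39  94/ 46  93/ 55  91/ 67  96/ 85  96/ 90 101/ 98 101/106  92/ 83  74/ 52  34/ 30  11/ 24  11/ 23
 12/ 22  10/ 25  44/ 29  43/ 30  64/ 36  81/ 44  93/ 55  93/ 63  96/ 72  92/ 69  91/ 73 100/ 84  82/ 84  19/ 82  12/107  11/ 96  57/ 80  99/ 93 105/100  99/108  98/114 102/118 103/121 101/124  97/105  85/ 63  41/ 31  11/ 23   0/ 22
 12/ 22  75/ 34  94/ 60  93/ 66  96/ 74  98/ 91 102/112 102/123 105/134 100/117 102/110  99/116  79/113  22/114  10/132  13/119  44/ 93  95/110 105/122 105/124 104/125 103/126 104/128 101/126 101/111  89/ 72  44/ 35  12/ 22  23/ 22
 11/ 24  91/ 56 103/ 92 104/105 104/110 104/118 104/127 103/134 106/140 105/129 107/124 100/125  86/125  38/121  10/129  14/112  28/ 82  87/100 102/118 104/120 
[... 2580 characters left out ...]
4  29/ 26  31/ 25  20/ 26  33/ 23  31/ 25  49/ 21  20/ 25
 46/ 28  38/ 27  26/ 29  32/ 24  19/ 27  18/ 28  36/ 28  47/ 27  11/ 24  36/ 28  36/ 28  12/ 43   4/ 68   3/ 94  22/ 93 104/ 59  38/ 20  91/ 14  68/ 15 136/ 15  61/ 25  71/ 25  22/ 23   9/ 27  39/ 26  20/ 25  19/ 27  10/ 26  20/ 25
 11/ 24  26/ 29  46/ 28  34/ 30  18/ 29  20/ 25  22/ 23  11/ 24  38/ 27  17/ 30  10/ 26   9/ 27   0/ 38   0/ 66  56/ 87 113/ 95 111/ 76  85/ 42  40/ 19  36/ 14  60/ 17  30/ 17  35/ 22  29/ 26  35/ 29  21/ 24  10/ 26  61/ 25  55/ 28
[281.  214.8] 19029 ((281.0, 242.5), (229.0, 122.0), 90.0)
[ 651.11963809 -268.84595811  130.82237164] [ 0.15395774  0.43334589 -5.02551948] [ 0.00140614  0.00537663 -0.02382019]
```

View pics/c6.png

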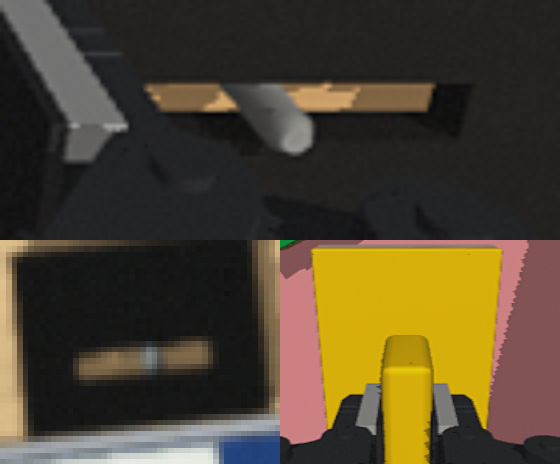

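The crop shows the pin in the slot: tip at about (463.7,318.5) in view w2, and at (226.8,175.5) in the top view. The block sits straight in the jaws.

Run:
```python
from h import *
w=dict(np.load('last_wrist.npz'));t=dict(np.load('last_top.npz'));a=dict(np.load('last_scene.npz'))
M=np.array([[.001,-.949,-.316],[1,.001,.001],[-.001,-.316,.949]])
c,s=np.cos(.137),np.sin(.137); T=np.array([[-c,-s,0],[-s,c,0],[0,0,-1.]])
R=(T@M).T; cam=np.array([550.3,-63.7,132.7])+T@[82.6,0,-120.5]
q=dict(R=R,t=-R@cam,K=w['K'])
print('check knob',proj(q,[552,-66.5,63]))
print('pin w2',cast(q,463.7,318.5,45),'top',cast(t,226.8,175.5,43),'scene',cast(a,284.5,242.8,45))
for z in(95,97,99):
  e=cast(w,281,128,z); p=np.array([651.5,-269.2]); ex=np.array([.9327,-.3606]); print(z,(e[:2]-p)@ex,(e[:2]-p)@[.3606,.9327], [np.linalg.norm(cast(w,221,128,z)-cast(w,342,128,z))])
l=w['img'][130,:];m=cv2.inRange(cv2.cvtColor(w['img'],cv2.COLOR_RGB2HSV),np.array((22,120,60)),np.array((34,255,255)))
for v in(125,128,132,150,180):
  k=np.where(m[v])[0]; k=k[(k>150)&(k<400)]; print(v,k.min() if len(k) else None,k.max() if len(k) else None)
```

```text
check knob [276.2709056 237.7037893]
pin w2 [609.28587736  92.490708    45.        ] top [607.74913732  90.2822511   43.        ] scene [612.42616539  93.25320027  45.        ]
95 -72.71654618259171 0.1458965253927076 [np.float64(59.252136241977404)]
97 -72.8413834888445 0.14311669912416392 [np.float64(58.49718614106962)]
99 -72.9662207950974 0.14033687285560958 [np.float64(57.74223604016172)]
125 None None
128 221 341
132 220 342
150 222 340
180 223 339
```

jog_arm --pt "0 0 0.015 0" --pt "-0.0031 0.0278 0 0.0388" --pt "-0.0031 0.0278 0 0.0388" --pt "-0.0031 0.0278 0 0.0388" --pt "-0.0031 0.0278 0 0.0388" --pt "-0.0031 0.0278 0 0.0388" --pt "-0.0031 0.0278 0 0.0388" --pt "-0.0031 0.0278 0 0.0388" --pt "-0.0031 0.0278 0 0.0388" --pt "-0.0031 0.0278 0 0.0388" --pt "-0.0031 0.0278 0 0.0388" --pt "-0.0031 0.0278 0 0.0388" --pt "-0.0031 0.0278 0 0.0388" --pt "-0.0031 0.0278 0 0.0388" --pt "0 0 0 0" --pt "0 0 0 0" --pt "0 0 0 0"

```text
time: 10.17
position: [613.0, 91.4, 149.5]
tool_rot: [-0.069, 0.998, -0.0, 0.0]
ft_force: [-0.3, -0.9, -4.0]
grip_width: 13.2
gripper_force: 79.1
```

Run:
```python
from h import *
w=snap('wrist'); P=[]
for i in range(4):
    o=telemetry.get_obs(); P.append(np.r_[o['position'],o['ft_force']]); snap('wrist')
print(np.mean(P,0).round(1),o['tool_rot'].round(4) if hasattr(o['tool_rot'],'round') else o['tool_rot'])
x=np.array(o['tool_rot']); print('yaw',np.arctan2(-2*x[0]*x[1],x[1]**2-x[0]**2))
m=cv2.inRange(cv2.cvtColor(w['img'],cv2.COLOR_RGB2HSV),np.array((22,120,60)),np.array((34,255,255)))
ys=np.where(m[:,281])[0];print(ys.min()); v=ys.min()+3
k=np.where(m[v])[0];k=k[(k>150)&(k<420)];print(k.min(),k.max())
t=snap('top','t7.png')
for p,n,mm in blobs(t,(22,120,60),(34,255,255),150):
    x=cv2.minAreaRect(np.argwhere(mm)[:,::-1].astype(np.float32)); print(p.round(1),n,cast(t,*x[0],103).round(1),x)
```

```text
[ 6.131e+02  9.050e+01  1.494e+02  1.000e-01  4.000e-01 -3.900e+00] [-6.740e-02  9.977e-01 -1.000e-04 -0.000e+00]
yaw 0.13493883711815666
128
220 342
[453.5 217.5] 954 [ 494.5 -547.   103. ] ((453.4520568847656, 217.20547485351562), (47.98686981201172, 20.5992431640625), 69.44395446777344)
[398.6 265.3] 174 [ 359.2 -392.2  103. ] ((398.4536437988281, 265.1170349121094), (31.01030921936035, 5.866814613342285), 77.90524291992188)
[444.2 282.3] 1020 [ 316.1 -516.   103. ] ((444.3890075683594, 282.4115905761719), (50.086368560791016, 21.142650604248047), 77.19573211669922)
```

jog_arm --pt "-0.0015 0.0015 -0.02 0" --pt "0 0 -0.015 0" --pt "0 0 -0.005 0" --pt "0 0 -0.003 0" --pt "0 0 -0.003 0" --pt "0 0 0 0"

```text
time: 10.97
position: [611.8, 92.8, 103.3]
tool_rot: [-0.068, 0.998, -0.0, 0.0]
ft_force: [0.0, -0.0, -4.0]
grip_width: 12.9
gripper_force: 79.0
```

jog_arm --pt "0 0 -0.002 0" --pt "0 0 -0.002 0" --pt "0 0 0 0" --pt "0 0 0 0"

```text
time: 11.3
position: [611.6, 93.0, 99.5]
tool_rot: [-0.068, 0.998, 0.0, 0.0]
ft_force: [-0.4, 0.2, -3.9]
grip_width: 12.8
gripper_force: 79.0
```

jog_arm --pt "0 0 -0.002 0" --pt "0 0 -0.001 0" --pt "0 0 0 0" --pt "0 0 0 0"

```text
time: 11.63
position: [611.3, 93.0, 96.1]
tool_rot: [-0.068, 0.998, -0.0, -0.0]
ft_force: [-0.2, 1.0, -4.4]
grip_width: 12.8
gripper_force: 79.0
```

jog_arm --pt "0 0 -0.002 0" --pt "0 0 -0.001 0" --pt "0 0 0 0" --pt "0 0 0 0"

```text
time: 11.97
position: [611.6, 93.0, 93.6]
tool_rot: [-0.068, 0.998, -0.0, 0.0]
ft_force: [-1.5, -0.1, -1.4]
grip_width: 12.7
gripper_force: 79.6
```

jog_arm --pt "0 0 -0.002 0" --pt "0 0 -0.002 0" --pt "0 0 0 0" --pt "0 0 0 0"

```text
time: 12.3
position: [611.6, 93.0, 90.2]
tool_rot: [-0.068, 0.998, -0.0, 0.0]
ft_force: [-3.6, -1.8, 4.6]
grip_width: 12.9
gripper_force: 80.6
```

Run:
```python
from h import *
P=[]
for i in range(5):
    a=snap('scene'); o=telemetry.get_obs(); P.append(np.r_[o['position'],o['ft_force'],o['ft_torque']])
print(np.mean(P,0).round(2))
h=cv2.cvtColor(a['img'],cv2.COLOR_RGB2HSV);m=cv2.inRange(h,np.array((20,150,60)),np.array((34,255,255)))
m[:170]=0;m[:,:230]=0;m[:,330:]=0
ys,xs=np.where(m);print(len(ys))
# per column the lowest yellow row
for u in range(xs.min(),xs.max()+1,4):
    k=ys[xs==u]; print(u,k.min(),k.max(),end=' | ')
# predicted plate top corners for underside z = 36, 45
ex=np.array([.991,.134]);ey=np.array([-.134,.991])
for z in(33,36,45):
  print(z,[proj(a,[*(np.array([608.8,92.5])+70*sx*ex+30*sy*ey),z+23]).round(1).tolist() for sx,sy in((1,1),(1,-1),(-1,1),(-1,-1))])
```

```text
[ 6.1165e+02  9.2950e+01  9.0240e+01 -3.9700e+00 -1.3900e+00  5.0600e+00
  3.0000e-02  3.6000e-01  5.0000e-02]
819
257 247 248 | 261 244 251 | 265 242 254 | 269 239 256 | 273 237 259 | 277 231 257 | 281 228 255 | 285 227 252 | 289 238 249 | 293 231 246 | 297 228 244 | 301 228 241 | 305 230 238 | 309 232 236 | 33 [[274.8, 257.7], [258.0, 245.9], [312.1, 232.1], [295.4, 221.7]]
36 [[274.8, 256.8], [258.0, 245.0], [312.2, 231.3], [295.4, 220.9]]
45 [[274.9, 254.1], [258.0, 242.4], [312.4, 228.6], [295.6, 218.3]]
```

The block is down on the bed with the pin in the bore: the height fits an underside of about 33–35 mm, and the bed is yielding. I'll relieve the side force and press.

jog_arm --pt "-0.001 -0.0005 -0.001 0" --pt "-0.001 -0.0005 -0.002 0" --pt "0 0 -0.002 0" --pt "0 0 -0.001 0" --pt "0 0 0 0" --pt "0 0 0 0"

```text
time: 13.05
position: [611.6, 92.8, 88.3]
tool_rot: [-0.068, 0.998, 0.001, 0.002]
ft_force: [-7.5, 0.5, 20.6]
grip_width: 12.6
gripper_force: 83.1
```

Run:
```python
from h import *
P=[]
for i in range(5):
    a=snap('scene','s8.png'); o=telemetry.get_obs(); P.append(np.r_[o['position'],o['ft_force'],o['ft_torque']])
print(np.mean(P,0).round(2),o['tool_rot'],o['gripper_force'])
h=cv2.cvtColor(a['img'],cv2.COLOR_RGB2HSV);m=cv2.inRange(h,np.array((20,150,60)),np.array((34,255,255)))
m[:170]=0;m[:,:230]=0;m[:,330:]=0
ys,xs=np.where(m)
for u in range(xs.min(),xs.max()+1,4):
    k=ys[xs==u]; print(u,k.min(),k.max(),end=' | ')
for p,k,mm in blobs(a,(0,130,60),(6,255,255),4):
    if 340<p[0]<370 and 250<p[1]<280: print(p,k)
```

```text
[ 6.116e+02  9.286e+01  8.831e+01 -7.730e+00  4.000e-01  2.018e+01
  2.400e-01  1.160e+00  2.000e-02] [-6.81596604e-02  9.97672314e-01  5.27977810e-04  1.98375542e-03] 83.04900527000427
257 248 248 | 261 245 251 | 265 242 254 | 269 240 257 | 273 237 260 | 277 231 258 | 281 229 255 | 285 227 252 | 289 238 250 | 293 231 247 | 297 228 244 | 301 228 241 | 305 231 239 | 309 233 236 | [351.13768116 254.48550725] 138
[358.  267.5] 6
```

jog_arm --pt "-0.0015 0 -0.001 0" --pt "-0.0015 0 -0.001 0" --pt "0 0 0 0" --pt "0 0 0 0" --pt "0 0 0 0"

```text
time: 13.72
position: [611.5, 92.9, 88.3]
tool_rot: [-0.068, 0.998, 0.0, 0.005]
ft_force: [-4.9, -0.4, 23.8]
grip_width: 12.8
gripper_force: 83.4
```

jog_arm --pt "0.001 0 0 0" --pt "0 0 0 0" --pt "0 0 0 0" --pt "0 0 0 0"

```text
time: 14.05
position: [611.5, 92.9, 88.3]
tool_rot: [-0.068, 0.998, 0.0, 0.004]
ft_force: [-7.0, 0.9, 25.4]
grip_width: 12.7
gripper_force: 83.7
```

Run:
```python
from h import *
print(sign_off())
```

```text
the job is handed in; nothing more can be done
None
```

I handed the job in at about 14 s with the red dot under the needle and the yellow block on the pin, still gripped and pressed with about 25 N; the bed looks fully down from arm height and force, and no verdict came back.

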